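Set the painted cat bells out to dry

TASK

Put each of the four painted clay cat bells upright in the middle of the drying stand of the same colour as its cap and ears. They are fragile, so set them down gently rather than dropping them, and leave the two unpainted ones that stand among them where they are.

Things in the scene. Friction and masses are not known exactly. Their poses are not given: they have to be found in the camera images.
- cat_red_center (a point): Finished clay cat bell with a red painted cap and ears: a loose, stout upright white figure, round with straight sides 42 mm across (between 10 and 34 mm above its underside), 46 mm high to the crown, two small ears up to 54 mm, flat foot 33 mm across, about 60 g. The point is on its axis 23 mm above its underside; z points up. It can be gripped across its sides from any direction. It starts upright on the table, face turned any way.
- cat_yellow_center (a point): Finished clay cat bell with a yellow painted cap and ears: a loose, stout upright white figure, round with straight sides 42 mm across (between 10 and 34 mm above its underside), 46 mm high to the crown, two small ears up to 54 mm, flat foot 33 mm across, about 60 g. The point is on its axis 23 mm above its underside; z points up. It can be gripped across its sides from any direction. It starts upright on the table, face turned any way.
- cat_blue_center (a point): Finished clay cat bell with a blue painted cap and ears: a loose, stout upright white figure, round with straight sides 42 mm across (between 10 and 34 mm above its underside), 46 mm high to the crown, two small ears up to 54 mm, flat foot 33 mm across, about 60 g. The point is on its axis 23 mm above its underside; z points up. It can be gripped across its sides from any direction. It starts upright on the table, face turned any way.
- cat_green_center (a point): Finished clay cat bell with a green painted cap and ears: a loose, stout upright white figure, round with straight sides 42 mm across (between 10 and 34 mm above its underside), 46 mm high to the crown, two small ears up to 54 mm, flat foot 33 mm across, about 60 g. The point is on its axis 23 mm above its underside; z points up. It can be gripped across its sides from any direction. It starts upright on the table, face turned any way.
- stand_red_top (a point): Red drying stand: a fixed flat wooden disc, 64 mm across and 10 mm high, its flat top painted red inside a plain wooden edge. The point is the centre of its top face, 10 mm above the table; z points up. A figure standing on it has its own centre point 23 mm above this one.
- stand_yellow_top (a point): Yellow drying stand: a fixed flat wooden disc, 64 mm across and 10 mm high, its flat top painted yellow inside a plain wooden edge. The point is the centre of its top face, 10 mm above the table; z points up. A figure standing on it has its own centre point 23 mm above this one.
- stand_blue_top (a point): Blue drying stand: a fixed flat wooden disc, 64 mm across and 10 mm high, its flat top painted blue inside a plain wooden edge. The point is the centre of its top face, 10 mm above the table; z points up. A figure standing on it has its own centre point 23 mm above this one.
- stand_green_top (a point): Green drying stand: a fixed flat wooden disc, 64 mm across and 10 mm high, its flat top painted green inside a plain wooden edge. The point is the centre of its top face, 10 mm above the table; z points up. A figure standing on it has its own centre point 23 mm above this one.
- blank_a_center (a point): Unpainted clay cat bell: same shape and size as the finished ones (42 mm across, 46 mm high, ears to 54 mm) but plain cream-white all over, cap and ears too; loose, upright on the table. Stays where it is. The point is on its axis 23 mm above its underside. (Not listed, fixed: a flat white paint palette 10 mm high ahead of the robot; other things are beyond and beside the work area.)
- blank_b_center (a point): Unpainted clay cat bell: same shape and size as the finished ones (42 mm across, 46 mm high, ears to 54 mm) but plain cream-white all over, cap and ears too; loose, upright on the table. Stays where it is. The point is on its axis 23 mm above its underside. (Not listed, fixed: a flat white paint palette 10 mm high ahead of the robot; other things are beyond and beside the work area.)
There are look-alikes about, which are no part of the job. Leave any black look-alike of the part that bears cat_blue_center alone.

How it is judged (in metres and radians):
At the end, for the whole second after the job is handed in: Each painted cat stands upright (within 0.12 rad), released and at rest, on the stand of its own colour, its axis within 12 mm of the stand's centre and its underside on the stand's top (within 5 mm); both unpainted cats stand upright within 20 mm of where they began (horizontal distance between cat_red_center and stand_red_top below 0.012 m and z of cat_red_center in the frame of stand_red_top between 0.018 and 0.028 m and angle between each of cat_red_center, cat_yellow_center, cat_blue_center, cat_green_center, blank_a_center, blank_b_center's own z axis and vertical below 0.12 rad and linear speed of each of cat_red, cat_yellow, cat_blue, cat_green below 0.02 m/s and horizontal distance between cat_yellow_center and stand_yellow_top below 0.012 m and z of cat_yellow_center in the frame of stand_yellow_top between 0.018 and 0.028 m and horizontal distance between cat_blue_center and stand_blue_top below 0.012 m and z of cat_blue_center in the frame of stand_blue_top between 0.018 and 0.028 m and horizontal distance between cat_green_center and stand_green_top below 0.012 m and z of cat_green_center in the frame of stand_green_top between 0.018 and 0.028 m and distance of each of blank_a_center, blank_b_center from where it was at the start of the episode below 0.02 m); the robot touches nothing.
It fails at once if an unpainted cat was pushed away or picked up (distance of any of blank_a_center, blank_b_center from where it was at the start of the episode above 0.025 m).
It fails at once if the red cat was dropped or knocked flying (contact force between cat_red and the fingers below 0.02 N and linear speed of cat_red above 0.6 m/s).
It fails at once if the yellow cat was dropped or knocked flying (contact force between cat_yellow and the fingers below 0.02 N and linear speed of cat_yellow above 0.6 m/s).
It fails at once if the blue cat was dropped or knocked flying (contact force between cat_blue and the fingers below 0.02 N and linear speed of cat_blue above 0.6 m/s).
It fails at once if the green cat was dropped or knocked flying (contact force between cat_green and the fingers below 0.02 N and linear speed of cat_green above 0.6 m/s).
It also fails if it takes over 115 s, if anything falls off the work surface, if the arm or the gripper's body presses on something with over 40 N, if the wrist force passes 120 N, or if a joint passes its speed limit or range.

ROBOT

A 6-joint arm with a two-finger parallel gripper is mounted at the origin on the work surface. World frame = base frame: x ahead of the robot, y to its left, z up, the work surface at z = 0. Lengths are in mm, angles in degrees, forces in N, time in s.
With the tool pointing down it reaches from about 375 to 900 mm from the base axis. Payload 3.1 kg.
Tool frame: the origin (TCP) lies midway between the tips of the shut fingers; the grasp point (between the pads) lies 19 mm behind it; z points along the fingers, y is the line along which they close (so a half turn about z gives the same grasp; the last joint's range is limited). The gripper opens to 85 mm and grips with 20 to 120 N. Pads are 22 mm wide; open, the fingers measure 114 mm over their backs; the gripper's body (76 mm by 85 mm) begins 54 mm behind the grasp point. The pads swing forward as they close: fully open they stand 13 mm farther back than shut.
Start: joints at [-74.685, 30.224, 82.088, -0, 67.689, -10.227], TCP at [269.506, -563.882, 231.31] pointing down, gripper open.
Joint ranges: [-176.69, 176.69], [-43.24, 126.21], [12.49, 139.97], [-82, 262], [0, 151.66], [-163.58, 163.58]. Speed limits (degrees/s): [159.86, 159.86, 180, 180, 180, 180].

INTERFACE

Orientations are given as [roll, pitch, yaw] about the fixed x, y, z axes, in that order (R = Rz(yaw) Ry(pitch) Rx(roll)).
In Python, from cell import manip gives the robot as it stands. The module is installed in compiled form; this text tells all that it offers.
- The arm moves only by the tool play_rows, never from a script. Its argument "increments" is a list of rows, each an object with "translation": the shift along the tool's x, y, z as a fraction of full scale, a list of three; "yaw": the turn about the tool's z as a fraction of full scale; "jaw": the opening, from -1 (shut) to 1 (fully open), so that 0 is half open. In form: [{"translation": [x, y, z], "yaw": yaw, "jaw": jaw}, ...]. A call has exactly 8 rows; each row shifts and turns the commanded pose from where the row before left it, along the tool's axes as they then stand; what a row does not reach is not made up. Full scale, the value 1, is 0.02 m for a shift and 5 degrees for a turn. A row lasts 1/10 s, in which the tool goes at most 50 mm and 8.59 degrees, less where a joint would pass 70% of its speed; a pose out of reach is approached as far as the arm can. A call with a number of a shift or a turn outside -1 to 1 is refused whole. A call with a gripper value outside its range is refused whole. The fingers move at their own pace and stop on an object; "grip_force" is the grip in N (left out, the last holds). Time passes only in rows, so rows that do not move let the fingers close, or fill a call up. It gives the time, the measured TCP pose, the force, the opening and the grip force at its end, in the units of the state.
- manip.read_state(): the state, without advancing time (a new reading comes with each control period).
- manip.get_image(name): name is "scene" or "top" or "wrist"; returns (picture, depth): 420x560x3 uint8, red, green, blue; 420x560 float32, mm along the optical axis (not along the pixel's ray), 0 where there is no reading.
- manip.calibration(name): a dict with "mtx" (3x3 intrinsics, pixels), "extrinsics" (4x4, takes a point from world to camera coordinates); the wrist camera has in their place "tool_from_camera" (4x4, takes a point from camera to tool coordinates, whose origin is the TCP and whose axes are the flange's). Camera axes: x right, y up, looking along -z (the intrinsics and any distortion apply to the point x, -y, -z); pixel columns grow to the right and rows downward; lengths in mm; the calibration is good to about 2 mm. A picture is of the moment at which its call begins: read the wrist's pose just before it. calibration takes no time and is no camera call.
- manip.sign_off(): hands the job in; it is judged then, once.
Trained networks look in the newest picture that a camera, given by its name, has taken for a name from the list of things; names that differ only in an ending like _2 or _b are one class to them, and where a whole thing is asked for, a point or a joint stands for the part that bears it (a point fixed in the world has none). Each returns a list of dicts, best first, with "conf" (0 to 1); they miss things now and then, are a little off and sometimes report something else, mostly with a low value. They report only what shows in the picture. A call takes as long as a camera call. They do not tell look-alikes from the thing itself.
- manip.recognise(camera, target): "location" ([x, y, z] in mm, in the coordinates of the camera as it stood for that picture, good to about 4 mm: the middle of the surface that is visible of it).
- manip.trace(camera, target): "pixels" (420x560 bool, what is visible of it).
- manip.place_of(camera, target): "location" ([x, y, z] in mm, in the coordinates of the camera as it stood for that picture, good to about 4 mm: a listed point, or the origin of a listed thing).
The state is a dict: "t": time; "qpos": joint angles; "joint_velocities": joint speeds; "joint_torque": joint torques, N m; "tool_pos": TCP position; "orientation": TCP orientation; "contact_force": force on the tool from outside, world axes, zero at the start; "moment": the same for the moment, N m; "width": finger opening in mm; "gripper_force": force on a finger pad.
Only numpy, scipy, OpenCV 4.12 (cv2) and the standard library are available. Lean on these libraries where they do the work, as an engineer would, in place of code of your own. Each camera call takes 0.05 s, during which the arm holds its last target. There are 200 camera calls.

## Working session

There is one attempt and no reset: what is moved stays moved. The work goes in short steps, Python scripts to look and compute and a tool call to move; the robot and the scene stay as the last step left them, time stands still between calls to the robot, and variables do not carry over. Pictures are saved under pics/ and viewed, at most 14 in all, crops included, and the job is handed in when it is done.

Besides the shell and the picture viewer there is one more tool, called after "Emit:" as name(argument=value, ...), one argument or row to a line, values as JSON. play_rows: Moves the arm, as the interface text tells. Shift numbers are shares of 0.02 m and turn numbers shares of 5 degrees, none past 1 either way. Its arguments: {"type":"object","properties":{"increments":{"type":"array","items":{"type":"object","properties":{"translation":{"type":"array","items":{"type":"number"}},"yaw":{"type":"number"},"jaw":{"type":"number"}}}},"grip_force":{"type":"number"}},"required":["increments"]}

```bash
mkdir -p pics; cat > h.py <<'E'
import numpy as np, cv2
from cell import manip
def save(n,img): cv2.imwrite(f'pics/{n}.png',cv2.cvtColor(img,cv2.COLOR_RGB2BGR))
def world(cam,depth):
    c=manip.calibration(cam);K=np.array(c['mtx']);E=np.linalg.inv(np.array(c['extrinsics']))
    v,u=np.mgrid[:420,:560]
    x=(u-K[0,2])/K[0,0]*depth;y=(v-K[1,2])/K[1,1]*depth
    P=np.stack([x,-y,-depth,np.ones_like(x)],-1)
    return (P@E.T)[...,:3]
E
python3 - <<'E'
from h import *
print(manip.read_state())
for n in('top','scene'):
    im,d=manip.get_image(n);save(n,im);W=world(n,d);np.savez(n+'.npz',im=im,W=W,d=d)
    c=manip.calibration(n);print({k:np.round(v,2).tolist() for k,v in c.items()})
    print((d==0).mean())
    E=np.linalg.inv(np.array(c['extrinsics']))
    for t in ['cat_red_center','cat_yellow_center','cat_blue_center','cat_green_center','blank_a_center','stand_red_top','stand_yellow_top','stand_blue_top','stand_green_top']:
        print(t,[(round(r['conf'],2),np.round((E@np.append(r['location'],1))[:3]).tolist()) for r in manip.place_of(n,t)])
E
```

```text
{'t': 0.0, 'qpos': array([-7.46873538e+01,  3.02813321e+01,  8.21565373e+01,  1.31030688e-03,
        6.76896409e+01, -1.02290784e+01]), 'joint_velocities': array([ 0.00387703, -0.00743612,  0.16433248,  0.0073336 ,  0.03367887,
        0.0010106 ]), 'joint_torque': array([-5.44323711e-06, -4.42351985e+01, -1.78023756e+01, -2.89335603e-04,
        8.36686901e-03, -3.86197399e-06]), 'tool_pos': array([ 269.30206791, -563.20809663,  230.30741626]), 'orientation': array([-1.79874731e+02, -2.38356573e-02,  2.55411998e+01]), 'contact_force': array([ 0.30745499, -0.58327738, -0.09471061]), 'moment': array([-0.06206948,  0.04843924, -0.01796818]), 'gripper_force': 0.0, 'width': 85.34509811985352}
{'mtx': [[429.11, 0.0, 280.14], [0.0, 429.11, 212.06], [0.0, 0.0, 1.0]], 'extrinsics': [[0.02, -1.0, -0.01, -5.72], [0.99, 0.02, 0.13, -481.87], [-0.12, -0.02, 0.99, -971.39], [0.0, 0.0, 0.0, 1.0]]}
0.004030612244897959
cat_red_center [(0.56, [568.0, -172.0, 24.0])]
cat_yellow_center []
cat_blue_center [(0.85, [337.0, 181.0, 25.0]), (0.72, [470.0, 55.0, 22.0]), (0.49, [375.0, 44.0, 26.0]), (0.4, [5
[... 457 characters left out ...]
 1.0]], 'extrinsics': [[-0.19, 0.98, -0.02, 87.45], [-0.53, -0.09, 0.85, 190.35], [0.83, 0.17, 0.53, -1369.85], [0.0, 0.0, 0.0, 1.0]]}
0.004026360544217687
cat_red_center []
cat_yellow_center [(0.65, [467.0, -79.0, 24.0])]
cat_blue_center [(0.91, [465.0, 58.0, 24.0]), (0.83, [371.0, 50.0, 20.0]), (0.73, [331.0, 183.0, 23.0]), (0.68, [382.0, -134.0, 23.0]), (0.56, [451.0, -350.0, 5.0])]
cat_green_center []
blank_a_center [(0.96, [556.0, 205.0, 23.0])]
stand_red_top [(0.63, [463.0, -217.0, 11.0]), (0.27, [554.0, 207.0, 26.0]), (0.21, [592.0, -345.0, 26.0])]
stand_yellow_top [(0.32, [465.0, 56.0, 24.0])]
stand_blue_top [(0.85, [571.0, 344.0, 6.0])]
stand_green_top [(0.58, [447.0, -349.0, 7.0])]
```

View pics/top.png

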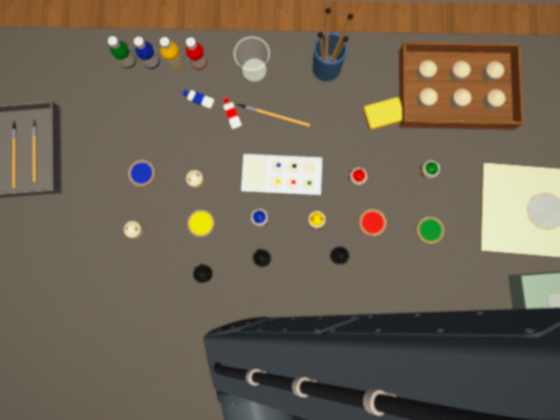

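View pics/scene.png

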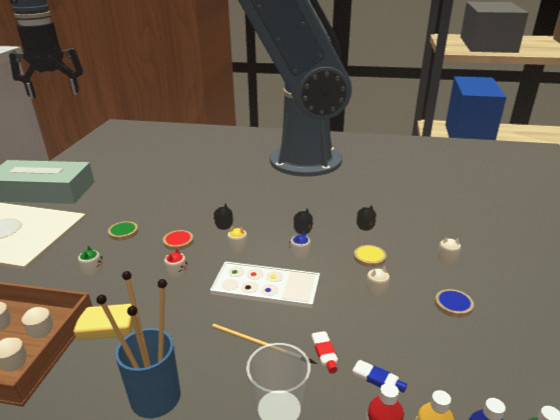

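Top view: red cat is at (359,176), green cat (431,169), blue cat (260,217) and yellow cat (317,219). Stands: red (372,222), green (431,230), yellow (201,223), blue (141,173). Blanks are at (194,178) and (132,230), with three black look-alikes at rows 255-273. Next I'll measure by colour, while levelling the tool's yaw and heading towards the green cat.

```bash
python3 - <<'E'
from h import *
z=np.load('top.npz');im,W=z['im'],z['W']
hsv=cv2.cvtColor(im,cv2.COLOR_RGB2HSV)
P=dict(rc=(359,176),gc=(431,169),bc=(260,217),yc=(317,219),rs=(372,222),gs=(431,230),ys=(201,223),bs=(141,173))
for k,(u,v) in P.items():
    h0=hsv[v,u,0].astype(int)
    m=np.zeros(im.shape[:2],bool);m[v-18:v+19,u-18:u+19]=1
    dh=np.abs(hsv[...,0].astype(int)-h0);dh=np.minimum(dh,180-dh)
    m&=(dh<10)&(hsv[...,1]>150)&(hsv[...,2]>60)
    p=W[m];print(k,m.sum(),np.round(np.median(p,0)),np.round((p.min(0)+p.max(0))/2),np.round(np.ptp(p,axis=0)))
p=W[370:400,20:200].reshape(-1,3);print('table',np.median(p,0))
E
```

```text
rc 120 [ 571. -174.   45.] [ 570. -175.   48.] [27. 26. 21.]
gc 86 [ 591. -342.   45.] [ 591. -343.   49.] [23. 22. 17.]
bc 91 [468.  54.  46.] [418.  27. 531.] [123.  77. 985.]
yc 137 [466. -78.  44.] [420. -51. 531.] [126.  81. 986.]
rs 433 [ 466. -212.   11.] [ 425. -126.  515.] [ 135.  230. 1018.]
gs 321 [ 450. -348.   11.] [ 415. -192.  515.] [ 116.  361. 1018.]
ys 446 [454. 194.  11.] [420. 106. 514.] [ 126.  234. 1019.]
bs 297 [572. 344.  11.] [476. 178. 515.] [ 238.  378. 1018.]
table [ 7.71641413e+01  3.88184115e+02 -1.83740237e-01]
```

Emit:
play_rows(
  increments=[
    {"translation":[0.5,0.4,0],"yaw":1,"jaw":1},
    {"translation":[1,0,0],"yaw":1,"jaw":1},
    {"translation":[1,0,0],"yaw":1,"jaw":1},
    {"translation":[1,0,0],"yaw":1,"jaw":1},
    {"translation":[1,0,0],"yaw":1,"jaw":1},
    {"translation":[1,0,0],"yaw":0.1,"jaw":1},
    {"translation":[1,-1,0],"yaw":0,"jaw":1},
    {"translation":[1,-1,0],"yaw":0,"jaw":1},
  ],
)

```text
t: 1.8
tool_pos: [420.1, -508.5, 231.1]
orientation: [180.0, -0.0, -0.0]
contact_force: [0.6, 0.7, -0.1]
width: 85.6
gripper_force: 0.0
```

Emit:
play_rows(
  increments=[
    {"translation":[1,-1,0],"yaw":0,"jaw":1},
    {"translation":[1,-1,0],"yaw":0,"jaw":1},
    {"translation":[1,-1,0],"yaw":0,"jaw":1},
    {"translation":[1,-1,0],"yaw":0,"jaw":1},
    {"translation":[1,-1,0],"yaw":0,"jaw":1},
    {"translation":[1,-1,0.5],"yaw":0,"jaw":1},
    {"translation":[1,-1,1],"yaw":0,"jaw":1},
    {"translation":[1,-1,1],"yaw":0,"jaw":1},
  ],
)

```text
t: 2.6
tool_pos: [580.5, -347.9, 181.4]
orientation: [179.9, -0.1, 0.0]
contact_force: [-0.0, -0.4, 0.2]
width: 85.5
gripper_force: 0.0
```

```bash
cat >> h.py <<'E'
from scipy.spatial.transform import Rotation as R
def wrist(name,rgbtest,near=None):
    """median/mid-range world position of pixels of a colour class, seen by the wrist camera"""
    s=manip.read_state();im,d=manip.get_image('wrist');save(name,im)
    c=manip.calibration('wrist');K=np.array(c['mtx']);T=np.eye(4)
    T[:3,:3]=R.from_euler('xyz',s['orientation'],degrees=True).as_matrix();T[:3,3]=s['tool_pos']
    M=T@np.array(c['tool_from_camera'])
    v,u=np.mgrid[:420,:560]
    P=np.stack([(u-K[0,2])/K[0,0]*d,-(v-K[1,2])/K[1,1]*d,-d,np.ones_like(d)],-1)
    W=(P@M.T)[...,:3]
    hsv=cv2.cvtColor(im,cv2.COLOR_RGB2HSV).astype(int)
    for k,h0 in dict(r=0,g=60,b=117,y=27).items():
        if k not in rgbtest: continue
        dh=np.abs(hsv[...,0]-h0);dh=np.minimum(dh,180-dh)
        m=(dh<12)&(hsv[...,1]>140)&(hsv[...,2]>50)&(d>0)
        n,l,st,_=cv2.connectedComponentsWithStats(m.astype(np.uint8))
        for i in range(1,n):
            if st[i,4]>150:
                p=W[l==i];lo,hi=np.percentile(p,[2,98],axis=0)
                print(k,st[i].tolist(),'med',np.round(np.median(p,0)),'mid',np.round((lo+hi)/2),'ext',np.round(hi-lo))
    print('tcp',np.round(s['tool_pos'],1))
    return im,d,W
E
python3 -c "
from h import *
im,d,W=wrist('w1','gr');np.savez('w1.npz',im=im,W=W)"
```

```text
r [71, 193, 36, 35, 940] med [ 571. -178.   44.] mid [ 571. -176.   45.] ext [28. 26. 14.]
g [257, 171, 35, 34, 933] med [ 592. -343.   44.] mid [ 592. -343.   45.] ext [26. 28. 13.]
g [255, 289, 48, 42, 1581] med [ 449. -347.   10.] mid [ 449. -347.   10.] ext [47. 47.  3.]
tcp [ 580.5 -347.9  181.4]
```

View pics/w1.png

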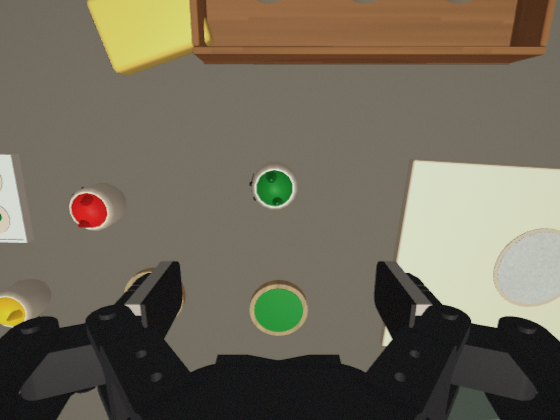

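Wrist view: green cat is at pixel (274,187) and green stand at (278,309), both within 2 mm of the top camera's positions, and nothing is near the fingers. Going down on the green cat.

Emit:
play_rows(
  increments=[
    {"translation":[0.58,-0.25,0.8],"yaw":0,"jaw":1},
    {"translation":[0,0,1],"yaw":0,"jaw":1},
    {"translation":[0,0,1],"yaw":0,"jaw":1},
    {"translation":[0,0,1],"yaw":0,"jaw":1},
    {"translation":[0,0,1],"yaw":0,"jaw":1},
    {"translation":[0,0,1],"yaw":0,"jaw":1},
    {"translation":[0,0,1],"yaw":0,"jaw":1},
    {"translation":[0,0,1],"yaw":0,"jaw":1},
  ],
)

```text
t: 3.45
tool_pos: [591.2, -344.5, 24.3]
orientation: [180.0, -0.0, -0.0]
contact_force: [-1.5, 0.4, -1.2]
width: 85.0
gripper_force: 0.0
```

Emit:
play_rows(
  increments=[
    {"translation":[0,0,0.5],"yaw":0,"jaw":1},
    {"translation":[0,0,0.4],"yaw":0,"jaw":0.6},
    {"translation":[0,0,0],"yaw":0,"jaw":0.3},
    {"translation":[0,0,0],"yaw":0,"jaw":0.1},
    {"translation":[0,0,0],"yaw":0,"jaw":-0.1},
    {"translation":[0,0,0],"yaw":0,"jaw":-0.3},
    {"translation":[0,0,0],"yaw":0,"jaw":-0.3},
    {"translation":[0,0,0],"yaw":0,"jaw":-0.3},
  ],
  grip_force=25,
)

```text
t: 4.25
tool_pos: [591.7, -343.9, 8.4]
orientation: [179.9, -0.1, 0.0]
contact_force: [0.1, 0.5, 4.6]
width: 41.8
gripper_force: 26.1
```

Emit:
play_rows(
  increments=[
    {"translation":[0,0,-0.5],"yaw":0,"jaw":-0.3},
    {"translation":[0,0,-1],"yaw":0,"jaw":-0.3},
    {"translation":[-0.5,0,-1],"yaw":0,"jaw":-0.3},
    {"translation":[-1,0.1,-0.5],"yaw":0,"jaw":-0.3},
    {"translation":[-1,0.1,0],"yaw":0,"jaw":-0.3},
    {"translation":[-1,0,0],"yaw":0,"jaw":-0.3},
    {"translation":[-1,0,0],"yaw":0,"jaw":-0.3},
    {"translation":[-1,0,0],"yaw":0,"jaw":-0.3},
  ],
)

```text
t: 5.05
tool_pos: [480.1, -347.3, 67.7]
orientation: [-180.0, 0.0, 0.1]
contact_force: [-0.4, 0.9, -1.0]
width: 41.2
gripper_force: 25.7
```

Emit:
play_rows(
  increments=[
    {"translation":[-1,0,0],"yaw":0,"jaw":-0.3},
    {"translation":[-0.6,0,0.5],"yaw":0,"jaw":-0.3},
    {"translation":[0,0,0.8],"yaw":0,"jaw":-0.3},
    {"translation":[0,0,0.5],"yaw":0,"jaw":-0.3},
    {"translation":[0,0,0.3],"yaw":0,"jaw":-0.3},
    {"translation":[0,0,0.2],"yaw":0,"jaw":-0.3},
    {"translation":[0,0,0.15],"yaw":0,"jaw":-0.3},
    {"translation":[0,0,0],"yaw":0,"jaw":-0.3},
  ],
)

```text
t: 5.85
tool_pos: [449.4, -347.7, 18.6]
orientation: [180.0, -0.0, 0.1]
contact_force: [-0.3, 0.4, -0.4]
width: 41.1
gripper_force: 25.7
```

Emit:
play_rows(
  increments=[
    {"translation":[0,0,0.05],"yaw":0,"jaw":-0.3},
    {"translation":[0,0,0],"yaw":0,"jaw":0},
    {"translation":[0,0,0],"yaw":0,"jaw":0.1},
    {"translation":[0,0,0],"yaw":0,"jaw":0.3},
    {"translation":[0,0,0],"yaw":0,"jaw":0.6},
    {"translation":[0,0,0],"yaw":0,"jaw":1},
    {"translation":[0,0,-0.5],"yaw":0,"jaw":1},
    {"translation":[0,0,-1],"yaw":0,"jaw":1},
  ],
)

```text
t: 6.65
tool_pos: [448.2, -346.7, 46.8]
orientation: [-179.9, 0.1, 0.0]
contact_force: [0.2, 0.6, -0.0]
width: 85.4
gripper_force: 0.0
```

Emit:
play_rows(
  increments=[
    {"translation":[0,0,-1],"yaw":0,"jaw":1},
    {"translation":[0,0,-1],"yaw":0,"jaw":1},
    {"translation":[0,0,-1],"yaw":0,"jaw":1},
    {"translation":[1,-1,-0.5],"yaw":0,"jaw":1},
    {"translation":[1,-1,0],"yaw":0,"jaw":1},
    {"translation":[1,-1,0],"yaw":0,"jaw":1},
    {"translation":[1,-1,0],"yaw":0,"jaw":1},
    {"translation":[1,-1,0],"yaw":0,"jaw":1},
  ],
)

```text
t: 7.45
tool_pos: [549.6, -246.7, 118.2]
orientation: [180.0, -0.0, 0.0]
contact_force: [1.2, -0.5, 0.5]
width: 85.5
gripper_force: 0.0
```

```bash
python3 -c "
from h import *
wrist('w2','gr')"
```

```text
r [153, 168, 46, 46, 1600] med [ 571. -176.   44.] mid [ 571. -175.   45.] ext [28. 28. 13.]
r [208, 277, 62, 55, 2668] med [ 464. -211.   10.] mid [ 463. -211.   10.] ext [48. 48.  2.]
g [364, 301, 14, 39, 278] med [ 450. -326.   10.] mid [ 484. -309.   72.] ext [108.  42. 126.]
tcp [ 549.6 -246.7  118.2]
```

View pics/w2.png

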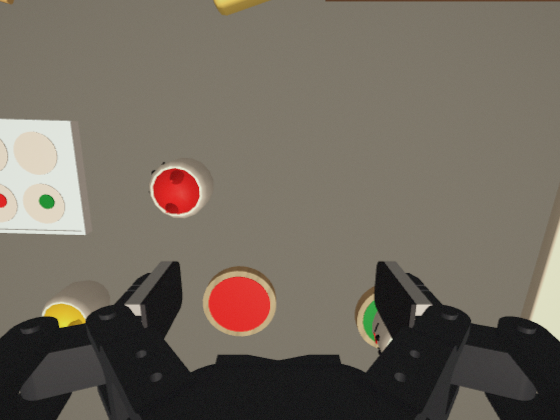

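Wrist view: red cat is at pixel (177,190), red stand at (239,303), and the green cat stands upright on its stand behind the right finger. Next is the red cat.

Emit:
play_rows(
  increments=[
    {"translation":[0.5,-1,0],"yaw":0,"jaw":1},
    {"translation":[0.5,-1,0],"yaw":0,"jaw":1},
    {"translation":[0.05,-1,0],"yaw":0,"jaw":1},
    {"translation":[0,-0.55,0.5],"yaw":0,"jaw":1},
    {"translation":[0,0,1],"yaw":0,"jaw":1},
    {"translation":[0,0,1],"yaw":0,"jaw":1},
    {"translation":[0,0,1],"yaw":0,"jaw":1},
    {"translation":[0,0,1],"yaw":0,"jaw":1},
  ],
)

```text
t: 8.3
tool_pos: [569.4, -176.7, 26.3]
orientation: [180.0, 0.0, 0.0]
contact_force: [0.6, 0.6, -0.8]
width: 85.7
gripper_force: 0.0
```

Emit:
play_rows(
  increments=[
    {"translation":[0,0,0.6],"yaw":0,"jaw":1},
    {"translation":[0,0,0.4],"yaw":0,"jaw":0.6},
    {"translation":[0,0,0],"yaw":0,"jaw":0.3},
    {"translation":[0,0,0],"yaw":0,"jaw":0.1},
    {"translation":[0,0,0],"yaw":0,"jaw":-0.1},
    {"translation":[0,0,0],"yaw":0,"jaw":-0.3},
    {"translation":[0,0,0],"yaw":0,"jaw":-0.3},
    {"translation":[0,0,0],"yaw":0,"jaw":-0.3},
  ],
)

```text
t: 9.1
tool_pos: [570.5, -176.8, 8.2]
orientation: [180.0, -0.1, 0.0]
contact_force: [-0.2, 0.4, 4.6]
width: 40.9
gripper_force: 26.2
```

Emit:
play_rows(
  increments=[
    {"translation":[0,0,-0.5],"yaw":0,"jaw":-0.3},
    {"translation":[0,0,-1],"yaw":0,"jaw":-0.3},
    {"translation":[-0.35,0,-1],"yaw":0,"jaw":-0.3},
    {"translation":[-1,0.5,-0.5],"yaw":0,"jaw":-0.3},
    {"translation":[-1,0.5,0],"yaw":0,"jaw":-0.3},
    {"translation":[-1,0.5,0],"yaw":0,"jaw":-0.3},
    {"translation":[-1,0.22,0],"yaw":0,"jaw":-0.3},
    {"translation":[-1,0,0],"yaw":0,"jaw":-0.3},
  ],
)

```text
t: 9.9
tool_pos: [462.4, -211.7, 67.9]
orientation: [180.0, -0.1, 0.0]
contact_force: [0.4, 0.2, 0.2]
width: 40.8
gripper_force: 25.7
```

Emit:
play_rows(
  increments=[
    {"translation":[0,0,0.2],"yaw":0,"jaw":-0.3},
    {"translation":[0,0,0.5],"yaw":0,"jaw":-0.3},
    {"translation":[0,0,0.6],"yaw":0,"jaw":-0.3},
    {"translation":[0,0,0.5],"yaw":0,"jaw":-0.3},
    {"translation":[0,0,0.3],"yaw":0,"jaw":-0.3},
    {"translation":[0,0,0.2],"yaw":0,"jaw":-0.3},
    {"translation":[0,0,0.2],"yaw":0,"jaw":-0.3},
    {"translation":[0,0,0],"yaw":0,"jaw":-0.3},
  ],
)

```text
t: 10.7
tool_pos: [463.0, -210.7, 18.1]
orientation: [180.0, -0.0, 0.1]
contact_force: [-1.0, 1.6, 6.1]
width: 41.3
gripper_force: 26.4
```

Emit:
play_rows(
  increments=[
    {"translation":[0,0,0],"yaw":0,"jaw":-0.3},
    {"translation":[0,0,0],"yaw":0,"jaw":0},
    {"translation":[0,0,0],"yaw":0,"jaw":0.1},
    {"translation":[0,0,0],"yaw":0,"jaw":0.3},
    {"translation":[0,0,0],"yaw":0,"jaw":0.6},
    {"translation":[0,0,0],"yaw":0,"jaw":1},
    {"translation":[0,0,-0.5],"yaw":0,"jaw":1},
    {"translation":[0,0,-1],"yaw":0,"jaw":1},
  ],
)

```text
t: 11.5
tool_pos: [462.0, -210.3, 46.9]
orientation: [-179.9, 0.1, 0.0]
contact_force: [0.5, 0.5, 0.1]
width: 85.3
gripper_force: 0.0
```

Emit:
play_rows(
  increments=[
    {"translation":[0,0,-1],"yaw":0,"jaw":1},
    {"translation":[0,0,-1],"yaw":0,"jaw":1},
    {"translation":[0,0,-1],"yaw":0,"jaw":1},
    {"translation":[-1,-1,-1],"yaw":0,"jaw":1},
    {"translation":[-1,-1,0],"yaw":0,"jaw":1},
    {"translation":[-0.5,-1,0],"yaw":0,"jaw":1},
    {"translation":[0,-1,0],"yaw":0,"jaw":1},
    {"translation":[0,-1,0],"yaw":0,"jaw":1},
  ],
)

```text
t: 12.3
tool_pos: [412.4, -110.3, 128.1]
orientation: [180.0, -0.0, -0.0]
contact_force: [-0.2, 0.2, -0.2]
width: 85.4
gripper_force: 0.0
```

```bash
python3 -c "
from h import *
wrist('w3','ryb')"
```

```text
r [149, 2, 16, 18, 229] med [556. -23.   9.] mid [556. -23.   9.] ext [11. 10.  3.]
r [374, 108, 59, 70, 953] med [ 473. -197.   10.] mid [ 463. -205.   14.] ext [51. 38. 11.]
r [403, 123, 48, 49, 1774] med [ 463. -206.   54.] mid [ 463. -208.   55.] ext [28. 28. 13.]
b [21, 117, 46, 46, 1671] med [468.  51.  44.] mid [468.  53.  45.] ext [28. 25. 13.]
y [96, 0, 16, 19, 231] med [557.  15.   9.] mid [558.  15.   9.] ext [10. 10.  3.]
y [211, 119, 45, 47, 1641] med [466. -78.  44.] mid [466. -78.  45.] ext [29. 27. 13.]
tcp [ 412.4 -110.3  128.1]
```

View pics/w3.png

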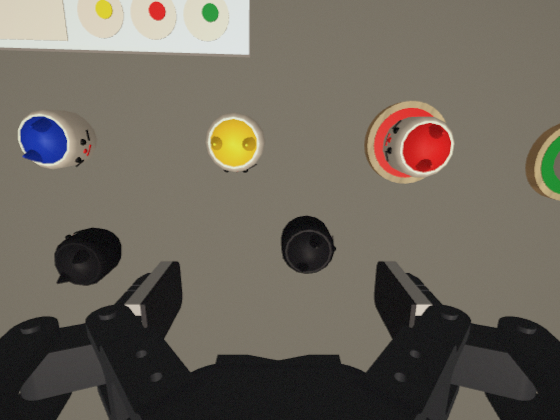

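Wrist view: the red cat is centred on its stand (pixel ~(427,147)), and the yellow cat is at (234,143). Blue cat is at (44,139) and black look-alikes at (88,255) and (307,245). Next is the yellow cat.

Emit:
play_rows(
  increments=[
    {"translation":[1,-0.8,0],"yaw":0,"jaw":1},
    {"translation":[1,-0.8,0],"yaw":0,"jaw":1},
    {"translation":[0.7,0,0.5],"yaw":0,"jaw":1},
    {"translation":[0,0,1],"yaw":0,"jaw":1},
    {"translation":[0,0,1],"yaw":0,"jaw":1},
    {"translation":[0,0,1],"yaw":0,"jaw":1},
    {"translation":[0,0,1],"yaw":0,"jaw":1},
    {"translation":[0,0,0.5],"yaw":0,"jaw":1},
  ],
)

```text
t: 13.15
tool_pos: [466.5, -79.1, 26.4]
orientation: [-180.0, 0.1, 0.0]
contact_force: [0.5, -0.4, -0.1]
width: 85.7
gripper_force: 0.0
```

Emit:
play_rows(
  increments=[
    {"translation":[0,0,0.6],"yaw":0,"jaw":1},
    {"translation":[0,0,0.4],"yaw":0,"jaw":0.6},
    {"translation":[0,0,0],"yaw":0,"jaw":0.3},
    {"translation":[0,0,0],"yaw":0,"jaw":0.1},
    {"translation":[0,0,0],"yaw":0,"jaw":-0.1},
    {"translation":[0,0,0],"yaw":0,"jaw":-0.3},
    {"translation":[0,0,0],"yaw":0,"jaw":-0.3},
    {"translation":[0,0,0],"yaw":0,"jaw":-0.3},
  ],
)

```text
t: 13.95
tool_pos: [467.1, -79.1, 7.9]
orientation: [180.0, -0.1, 0.0]
contact_force: [-0.2, -0.3, 6.6]
width: 41.2
gripper_force: 25.8
```

Emit:
play_rows(
  increments=[
    {"translation":[0,0,-0.5],"yaw":0,"jaw":-0.3},
    {"translation":[0,0,-1],"yaw":0,"jaw":-0.3},
    {"translation":[0,0,-1],"yaw":0,"jaw":-0.3},
    {"translation":[0,0,-1],"yaw":0,"jaw":-0.3},
    {"translation":[0,0,-1],"yaw":0,"jaw":-0.3},
    {"translation":[0,-0.5,-1],"yaw":0,"jaw":-0.3},
    {"translation":[0,-1,-0.5],"yaw":0,"jaw":-0.3},
    {"translation":[0,-1,0],"yaw":0,"jaw":-0.3},
  ],
)

```text
t: 14.75
tool_pos: [467.6, -28.9, 129.3]
orientation: [179.9, -0.2, -0.0]
contact_force: [0.2, 1.0, -0.3]
width: 41.4
gripper_force: 25.6
```

Emit:
play_rows(
  increments=[
    {"translation":[0,-1,0],"yaw":0,"jaw":-0.3},
    {"translation":[0,-1,0],"yaw":0,"jaw":-0.3},
    {"translation":[0,-1,0],"yaw":0,"jaw":-0.3},
    {"translation":[0,-1,0],"yaw":0,"jaw":-0.3},
    {"translation":[0,-1,0],"yaw":0,"jaw":-0.3},
    {"translation":[0,-1,0],"yaw":0,"jaw":-0.3},
    {"translation":[-0.3,-1,0],"yaw":0,"jaw":-0.3},
    {"translation":[-0.35,-1,0],"yaw":0,"jaw":-0.3},
  ],
)

```text
t: 15.55
tool_pos: [453.4, 131.8, 127.7]
orientation: [180.0, -0.0, 0.0]
contact_force: [0.4, 0.3, -0.9]
width: 41.2
gripper_force: 25.6
```

```bash
python3 -c "
from h import *
wrist('w4','yb')"
```

```text
b [436, 2, 16, 18, 222] med [597.  15.   9.] mid [597.  15.   9.] ext [10. 10.  3.]
b [0, 17, 26, 73, 1379] med [567. 330.  10.] mid [568. 330.  10.] ext [43. 21.  3.]
b [362, 176, 44, 42, 1422] med [469.  58.  44.] mid [468.  56.  45.] ext [27. 28. 13.]
y [428, 63, 15, 16, 197] med [557.  16.   9.] mid [557.  16.   9.] ext [10. 10.  3.]
y [170, 176, 65, 63, 3180] med [452. 196.  10.] mid [452. 196.  10.] ext [48. 48.  3.]
y [237, 266, 83, 75, 4781] med [455. 133. 164.] mid [453. 133. 165.] ext [26. 28. 13.]
tcp [453.4 131.8 127.7]
```

View pics/w4.png

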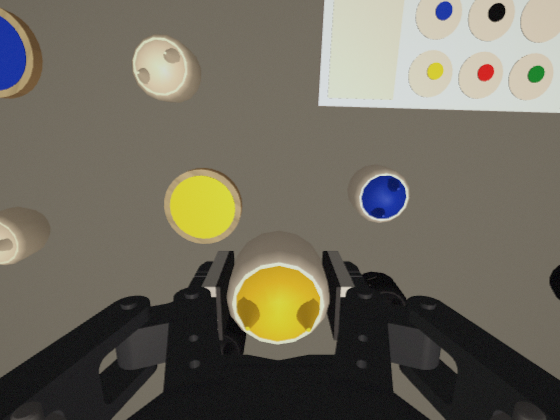

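Wrist view: the yellow cat is held upright at (278,300), and the yellow stand is at (203,206). Blanks are at (163,66) and (10,240), clear of the fingers.

Emit:
play_rows(
  increments=[
    {"translation":[0,-1,0],"yaw":0,"jaw":-0.3},
    {"translation":[0,-1,0],"yaw":0,"jaw":-0.3},
    {"translation":[0,-1,0],"yaw":0,"jaw":-0.3},
    {"translation":[0,-0.18,0.5],"yaw":0,"jaw":-0.3},
    {"translation":[0,0,1],"yaw":0,"jaw":-0.3},
    {"translation":[0,0,1],"yaw":0,"jaw":-0.3},
    {"translation":[0,0,1],"yaw":0,"jaw":-0.3},
    {"translation":[0,0,0.7],"yaw":0,"jaw":-0.3},
  ],
)

```text
t: 16.4
tool_pos: [452.8, 193.6, 41.8]
orientation: [180.0, 0.1, 0.0]
contact_force: [0.2, 0.4, -0.2]
width: 41.4
gripper_force: 25.7
```

Emit:
play_rows(
  increments=[
    {"translation":[0,0,0.5],"yaw":0,"jaw":-0.3},
    {"translation":[0,0,0.4],"yaw":0,"jaw":-0.3},
    {"translation":[0,0,0.2],"yaw":0,"jaw":-0.3},
    {"translation":[0,0,0.1],"yaw":0,"jaw":-0.3},
    {"translation":[0,0,0.1],"yaw":0,"jaw":-0.3},
    {"translation":[0,0,0],"yaw":0,"jaw":-0.3},
    {"translation":[0,0,0],"yaw":0,"jaw":-0.3},
    {"translation":[0,0,0],"yaw":0,"jaw":-0.3},
  ],
)

```text
t: 17.2
tool_pos: [454.0, 194.7, 17.9]
orientation: [-180.0, -0.1, 0.1]
contact_force: [-0.6, -0.6, 5.2]
width: 41.1
gripper_force: 26.0
```

Emit:
play_rows(
  increments=[
    {"translation":[0,0,0],"yaw":0,"jaw":-0.3},
    {"translation":[0,0,0],"yaw":0,"jaw":0},
    {"translation":[0,0,0],"yaw":0,"jaw":0.1},
    {"translation":[0,0,0],"yaw":0,"jaw":0.3},
    {"translation":[0,0,0],"yaw":0,"jaw":0.6},
    {"translation":[0,0,0],"yaw":0,"jaw":1},
    {"translation":[0,0,-0.5],"yaw":0,"jaw":1},
    {"translation":[0,0,-1],"yaw":0,"jaw":1},
  ],
)

```text
t: 18.0
tool_pos: [452.6, 194.4, 47.0]
orientation: [180.0, 0.2, 0.0]
contact_force: [0.5, -0.6, -0.6]
width: 84.8
gripper_force: 0.0
```

Emit:
play_rows(
  increments=[
    {"translation":[0,0,-1],"yaw":0,"jaw":1},
    {"translation":[0,0,-1],"yaw":0,"jaw":1},
    {"translation":[0,0,-1],"yaw":0,"jaw":1},
    {"translation":[0,1,-1],"yaw":0,"jaw":1},
    {"translation":[0,1,0],"yaw":0,"jaw":1},
    {"translation":[0,1,0],"yaw":0,"jaw":1},
    {"translation":[0.35,1,0],"yaw":0,"jaw":1},
    {"translation":[0.4,1,0],"yaw":0,"jaw":1},
  ],
)

```text
t: 18.8
tool_pos: [468.4, 94.0, 128.1]
orientation: [-180.0, -0.0, 0.1]
contact_force: [0.4, -0.1, 0.2]
width: 85.4
gripper_force: 0.0
```

Emit:
play_rows(
  increments=[
    {"translation":[0,1,0],"yaw":0,"jaw":1},
    {"translation":[0,1,0],"yaw":0,"jaw":1},
    {"translation":[0,0,0.6],"yaw":0,"jaw":1},
    {"translation":[0,0,1],"yaw":0,"jaw":1},
    {"translation":[0,0,1],"yaw":0,"jaw":1},
    {"translation":[0,0,1],"yaw":0,"jaw":1},
    {"translation":[0,0,1],"yaw":0,"jaw":1},
    {"translation":[0,0,0.4],"yaw":0,"jaw":1},
  ],
)

```text
t: 19.6
tool_pos: [468.0, 54.7, 26.5]
orientation: [-180.0, 0.1, 0.0]
contact_force: [0.2, 0.5, 0.3]
width: 85.2
gripper_force: 0.0
```

Emit:
play_rows(
  increments=[
    {"translation":[0,0,0.6],"yaw":0,"jaw":1},
    {"translation":[0,0,0.4],"yaw":0,"jaw":0.6},
    {"translation":[0,0,0],"yaw":0,"jaw":0.3},
    {"translation":[0,0,0],"yaw":0,"jaw":0.1},
    {"translation":[0,0,0],"yaw":0,"jaw":-0.1},
    {"translation":[0,0,0],"yaw":0,"jaw":-0.3},
    {"translation":[0,0,0],"yaw":0,"jaw":-0.3},
    {"translation":[0,0,0],"yaw":0,"jaw":-0.3},
  ],
)

```text
t: 20.4
tool_pos: [469.0, 54.6, 7.8]
orientation: [180.0, -0.1, 0.0]
contact_force: [-0.4, 0.4, 6.2]
width: 41.6
gripper_force: 25.8
```

Emit:
play_rows(
  increments=[
    {"translation":[0,0,-0.5],"yaw":0,"jaw":-0.3},
    {"translation":[0,0,-1],"yaw":0,"jaw":-0.3},
    {"translation":[0,0,-1],"yaw":0,"jaw":-0.3},
    {"translation":[0,0,-1],"yaw":0,"jaw":-0.3},
    {"translation":[0,0,-1],"yaw":0,"jaw":-0.3},
    {"translation":[0,-0.5,-1],"yaw":0,"jaw":-0.3},
    {"translation":[0,-1,-0.5],"yaw":0,"jaw":-0.3},
    {"translation":[0,-1,0],"yaw":0,"jaw":-0.3},
  ],
)

```text
t: 21.2
tool_pos: [469.5, 105.0, 129.3]
orientation: [180.0, -0.2, -0.0]
contact_force: [1.0, -0.9, -0.6]
width: 41.3
gripper_force: 25.6
```

Emit:
play_rows(
  increments=[
    {"translation":[0.5,-1,0],"yaw":0,"jaw":-0.3},
    {"translation":[0.5,-1,0],"yaw":0,"jaw":-0.3},
    {"translation":[0.5,-1,0],"yaw":0,"jaw":-0.3},
    {"translation":[0.5,-1,0],"yaw":0,"jaw":-0.3},
    {"translation":[0.5,-1,0],"yaw":0,"jaw":-0.3},
    {"translation":[0.5,-1,0],"yaw":0,"jaw":-0.3},
    {"translation":[0.5,-1,0],"yaw":0,"jaw":-0.3},
    {"translation":[0.5,-1,0],"yaw":0,"jaw":-0.3},
  ],
)

```text
t: 22.0
tool_pos: [548.3, 265.4, 127.6]
orientation: [180.0, 0.0, 0.0]
contact_force: [0.1, 0.2, -0.5]
width: 41.1
gripper_force: 25.5
```

```bash
python3 -c "
from h import *
wrist('w5','yb')"
```

```text
b [148, 146, 65, 65, 3306] med [571. 346.  10.] mid [571. 346.  10.] ext [47. 47.  3.]
b [237, 267, 83, 87, 4894] med [550. 267. 163.] mid [549. 267. 165.] ext [25. 28. 14.]
tcp [548.3 265.4 127.6]
```

View pics/w5.png

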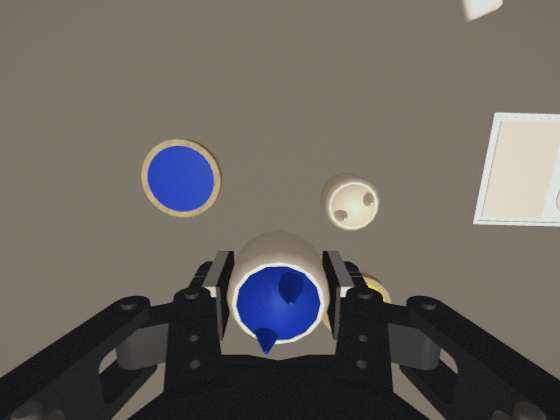

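The blue cat is held upright at (278,300) and the blue stand is at (181,178), about +22 mm in x and +80 mm in y from here. The blank at (352,203) is well clear.

Emit:
play_rows(
  increments=[
    {"translation":[0.6,-1,0],"yaw":0,"jaw":-0.3},
    {"translation":[0.5,-1,0],"yaw":0,"jaw":-0.3},
    {"translation":[0,-1,0],"yaw":0,"jaw":-0.3},
    {"translation":[0,-1,0.5],"yaw":0,"jaw":-0.3},
    {"translation":[0,0,1],"yaw":0,"jaw":-0.3},
    {"translation":[0,0,1],"yaw":0,"jaw":-0.3},
    {"translation":[0,0,1],"yaw":0,"jaw":-0.3},
    {"translation":[0,0,0.7],"yaw":0,"jaw":-0.3},
  ],
)

```text
t: 22.85
tool_pos: [568.3, 344.8, 41.0]
orientation: [179.9, 0.2, 0.1]
contact_force: [0.1, 0.4, -0.0]
width: 41.3
gripper_force: 25.6
```

Emit:
play_rows(
  increments=[
    {"translation":[0,0,0.5],"yaw":0,"jaw":-0.3},
    {"translation":[0,0,0.4],"yaw":0,"jaw":-0.3},
    {"translation":[0,0,0.2],"yaw":0,"jaw":-0.3},
    {"translation":[0,0,0.1],"yaw":0,"jaw":-0.3},
    {"translation":[0,0,0.1],"yaw":0,"jaw":-0.3},
    {"translation":[0,0,0],"yaw":0,"jaw":-0.3},
    {"translation":[0,0,0],"yaw":0,"jaw":-0.3},
    {"translation":[0,0,0],"yaw":0,"jaw":-0.3},
  ],
)

```text
t: 23.65
tool_pos: [571.0, 344.9, 18.0]
orientation: [-180.0, -0.1, 0.0]
contact_force: [0.2, 0.1, 1.0]
width: 41.3
gripper_force: 25.7
```

Emit:
play_rows(
  increments=[
    {"translation":[0,0,0],"yaw":0,"jaw":-0.3},
    {"translation":[0,0,0],"yaw":0,"jaw":0},
    {"translation":[0,0,0],"yaw":0,"jaw":0.1},
    {"translation":[0,0,0],"yaw":0,"jaw":0.3},
    {"translation":[0,0,0],"yaw":0,"jaw":0.6},
    {"translation":[0,0,0],"yaw":0,"jaw":1},
    {"translation":[0,0,-0.5],"yaw":0,"jaw":1},
    {"translation":[0,0,-1],"yaw":0,"jaw":1},
  ],
)

```text
t: 24.45
tool_pos: [569.2, 344.2, 46.4]
orientation: [179.9, 0.2, 0.0]
contact_force: [-0.5, -0.1, 0.3]
width: 85.4
gripper_force: 0.0
```

Emit:
play_rows(
  increments=[
    {"translation":[0,0,-1],"yaw":0,"jaw":1},
    {"translation":[0,0,-1],"yaw":0,"jaw":1},
    {"translation":[0,0,-1],"yaw":0,"jaw":1},
    {"translation":[0,0,-1],"yaw":0,"jaw":1},
    {"translation":[-1,0,-1],"yaw":0,"jaw":1},
    {"translation":[-1,0,0],"yaw":0,"jaw":1},
    {"translation":[-1,0,0],"yaw":0,"jaw":1},
    {"translation":[-1,0,0],"yaw":0,"jaw":1},
  ],
)

```text
t: 25.25
tool_pos: [489.9, 344.7, 148.5]
orientation: [-180.0, -0.1, 0.0]
contact_force: [-0.3, 0.8, -0.2]
width: 85.7
gripper_force: 0.0
```

```bash
python3 -c "
from h import *
wrist('w6','yb')
im,d=manip.get_image('scene');save('s2',im)"
```

```text
b [247, 71, 64, 67, 531] med [572. 344.  10.] mid [571. 346.  10.] ext [51. 51.  3.]
b [256, 81, 45, 46, 1620] med [569. 346.  54.] mid [569. 346.  55.] ext [28. 28. 13.]
y [412, 213, 57, 54, 853] med [464. 210.  10.] mid [453. 199.  10.] ext [49. 45.  3.]
y [444, 238, 46, 37, 1176] med [454. 199.  54.] mid [453. 198.  55.] ext [27. 27. 14.]
tcp [489.9 344.7 148.5]
```

View pics/s2.png

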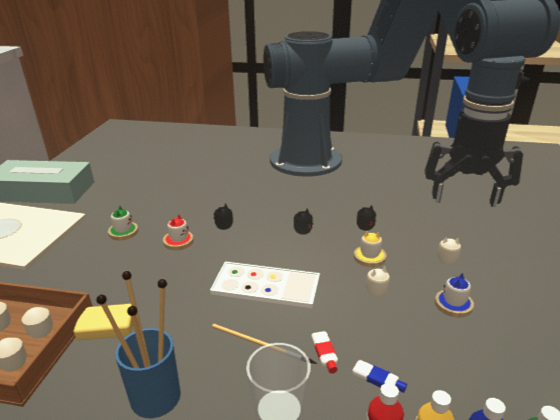

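View pics/w6.png

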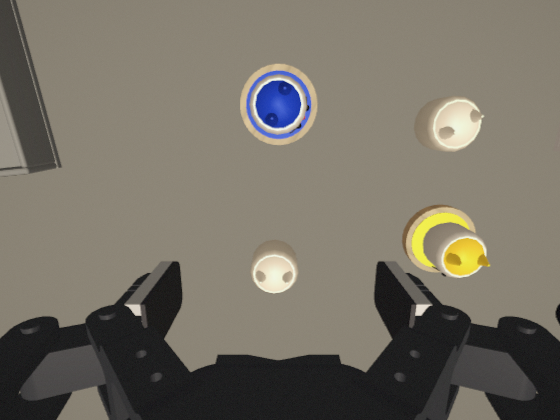

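The scene picture shows all four painted cats upright on their own stands: green (121,222), red (178,231), yellow (371,247) and blue (457,293). Both blanks and the black ones have not moved. The wrist view shows blue and yellow within about 2 mm of centre, and the gripper is clear of everything.

```bash
python3 -c "
from h import *
print(manip.sign_off())"
```

```text
the job is handed in; nothing more can be done
None
```

All four painted cats stand upright on the stands of their own colours, the unpainted and black ones stayed where they were, and the job is handed in (about 25 s of the 115 s used); sign-off gave no verdict.

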